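# Load the goldsmith's tool tray and hold it up level

### The job

Tidy the goldsmith's bench: lay the flat brush and the hand file down in the wooden tray, one in each of the two long compartments at its sides (either way round), each lying flat along its compartment and not dropped in. Then take the tray by the upright grip in its middle, lift it at least 10 cm clear of the bench and finish while still holding it there, steady and level with both tools in it. Do not tip the tray on the way, and leave the jar, the steel block and the pliers where they are.

Things in the scene. Friction and masses are not known exactly. Their poses are not given: they have to be found in the camera images.
- tray: Loose light-wood tray, 210 by 210 mm, 0.29-0.55 kg; origin: centre of underside, z up. Floor 6 mm thick; outer walls 5 mm thick, 22 mm high. A solid raised strip 60 mm wide (y), 22 mm high, with rows of small dark holes, runs along x at y = 0. On it stands the upright grip. Each side of the strip is one open compartment, inside 200 (x) by 70 mm (y), centred at y = +65 or -65 mm.
- tray_grip (a point): Middle of the tray's upright grip, above the tray's centre: 50 mm above the underside, 16 mm below the grip's top. The grip is a dark wooden plate 12 mm thick along the tray's y and 70 mm long along its x; pinch it across its thickness (a moderate 45 N is ample; full grip force only makes it tremble). Turns with the tray.
- brush: Loose rigid flat brush lying flat, 161 mm long along x, 50 g. Wooden handle 20 mm wide (y), 14 mm thick, x = -75 to +20 mm; aluminium ferrule 28 mm wide, 15 mm thick, to +46 mm; black bristles 28 mm wide, 12 mm thick, to +86 mm. Origin on its underside near the centre of mass, z up; grip the handle there across its 20 mm.
- file: Loose hand file resting flat on its handle, 165 mm long along x, 60-120 g. Wooden handle 20 mm wide (y), 16 mm thick, x = -71.5 to +13.5 mm, brass ferrule; dark steel blade 12 mm wide, 4 mm thick, 6 to 10 mm above the underside, to x = +93.5 mm. Origin on the handle's underside near the centre of mass, z up; grip the handle there across its 20 mm.
- jar: Bystander: closed glass jar, 56 mm across, 65 mm tall, steel cap; origin at the centre of its underside. Leave it alone.
- block: Bystander: steel doming block, a 50 mm cube with round hollows; origin at the centre of its underside. Leave it alone.
- pliers: Bystander: pliers lying flat, 140 mm long along their x, 12 mm thick; origin on the bench beneath the middle, between the handles. Leave them alone.
There are look-alikes about, which are no part of the job. Leave any orange or pink look-alike of the file alone.

How it is judged (in metres and radians):
On the way, in this order (a step that is already met when the one before it is completed fails the run):
1. brush and file lie flat and released in the tray, one in each long compartment, with the tray standing on the bench (x of brush in the frame of tray between -0.045 and 0.045 m and y of brush in the frame of tray between -0.1 and 0.1 m and z of brush in the frame of tray between 0.002 and 0.011 m and angle between the z axis of each of brush, file and the z axis of tray, either way round below 0.12 rad and angle between the x axis of each of brush, file and the x axis of tray, either way round below 0.4 rad and x of file in the frame of tray between -0.045 and 0.045 m and y of file in the frame of tray between -0.1 and 0.1 m and z of file in the frame of tray between 0.002 and 0.011 m and ((y of brush in the frame of tray above 0.03 m and y of file in the frame of tray below -0.03 m) or (y of brush in the frame of tray below -0.03 m and y of file in the frame of tray above 0.03 m)) and contact force between the fingers and brush below 0.1 N and contact force between the fingers and file below 0.1 N and height (world z) of tray below 0.008 m and angle between tray's own z axis and vertical below 0.05 rad), for 0.2 s.
2. the loaded tray is held by its grip, level and steady, clear of the bench (height (world z) of tray above 0.095 m and angle between tray's own z axis and vertical below 0.1 rad and linear speed of tray below 0.03 m/s and angular speed of tray below 0.3 rad/s and contact force between the fingers and tray above 2 N and distance between the grasp point and tray_grip below 0.04 m and contact force between tray and jar below 0.1 N and contact force between tray and block below 0.1 N and contact force between tray and pliers below 0.1 N and x of brush in the frame of tray between -0.045 and 0.045 m and y of brush in the frame of tray between -0.1 and 0.1 m and z of brush in the frame of tray between 0.002 and 0.011 m and angle between the z axis of each of brush, file and the z axis of tray, either way round below 0.12 rad and angle between the x axis of each of brush, file and the x axis of tray, either way round below 0.4 rad and x of file in the frame of tray between -0.045 and 0.045 m and y of file in the frame of tray between -0.1 and 0.1 m and z of file in the frame of tray between 0.002 and 0.011 m and ((y of brush in the frame of tray above 0.03 m and y of file in the frame of tray below -0.03 m) or (y of brush in the frame of tray below -0.03 m and y of file in the frame of tray above 0.03 m)) and contact force between the fingers and brush below 0.1 N and contact force between the fingers and file below 0.1 N), for 0.5 s.
At the end, for the whole second after the job is handed in: Tray held at its grip by the fingers (over 2 N, TCP within 40 mm), underside over 95 mm up, tilt under 0.1 rad, still (0.03 m/s, 0.3 rad/s), touching no bystander; brush and file flat on its floor, one each side of the strip, along it within 0.4 rad, untouched by the fingers (all of step 2); the arm keeps its last pose, push and grip.
It fails at once if jar, block or pliers moved more than 2 cm (distance of any of jar, block, pliers from where it was at the start of the episode above 0.02 m).
It fails at once if brush dropped (falling freely faster than 0.7 m/s) (contact force between the fingers and brush below 0.01 N and linear speed of brush above 0.7 m/s and height (world z) of brush below 0.4 m and contact force between brush and anything else below 0.01 N).
It fails at once if file dropped (falling freely faster than 0.7 m/s) (contact force between the fingers and file below 0.01 N and linear speed of file above 0.7 m/s and height (world z) of file below 0.4 m and contact force between file and anything else below 0.01 N).
It fails at once if tray tipped more than 0.35 rad (angle between tray's own z axis and vertical above 0.35 rad).
It also fails if it takes over 67 s, if anything falls off the work surface, if the arm or the gripper's body presses on something with over 40 N, if the wrist force passes 120 N, or if a joint passes its speed limit or range.

### The arm

A 6-joint arm with a two-finger parallel gripper is mounted at the origin on the work surface. World frame = base frame: x ahead of the robot, y to its left, z up, the work surface at z = 0. Lengths are in mm, angles in rad, forces in N, time in s.
With the tool pointing down it reaches from about 325 to 875 mm from the base axis. Payload 4.4 kg.
Tool frame: the origin (TCP) lies between the finger pads, 19 mm behind the fingertips; this is the grasp point; z points along the fingers, y is the line along which they close (so a half turn about z gives the same grasp; the last joint's range is limited). The gripper opens to 85 mm and grips with 20 to 120 N. Pads are 22 mm wide; open, the fingers measure 114 mm over their backs; the gripper's body (76 mm by 85 mm) begins 54 mm behind the grasp point. The pads swing forward as they close: fully open they stand 13 mm farther back than shut.
Start: joints at [0.985, 0.207, 1.542, -0, 1.393, -0.15], TCP at [242.738, 521.254, 249.982] pointing down, gripper open.
Joint ranges: [-2.73, 2.73], [-0.86, 2.22], [0.23, 2.46], [-1.11, 4.25], [0.08, 2.63], [-2.82, 2.82]. Speed limits (rad/s): [2.79, 2.79, 3.14, 3.14, 3.14, 3.14].

### API

Orientations are given as a 3x3 rotation matrix whose columns are the frame's x, y, z axes.
In Python, from plant import ctrl, sensors, optics gives the robot as it stands. Calls block until the motion is done:
- ctrl.move_ptp(position, orientation): joint-space move of the TCP to a pose.
- ctrl.move_l(position, rot=None, vel=150, threshold=None): straight line of the TCP; rot=None keeps the orientation; vel is the mean speed in mm/s. With threshold (N) it stops when the force on the tool has changed by that much, and returns True; else False.
- ctrl.set_joints(angles): joint-space move.
- ctrl.gripper_to(opening, force=None): finger opening in mm; force is the grip in N (None keeps the last); returns when the fingers have stopped.
- ctrl.hold(seconds).
- ctrl.solve_ik(position, orientation): joint angles nearest the present ones, or None.
- sensors.read_state(): the state.
- optics.grab_frame(name): name is "side" or "top" or "wrist"; returns (picture, depth): 384x512x3 uint8, red, green, blue; 384x512 float32, mm along the optical axis (not along the pixel's ray), 0 where there is no reading.
- optics.camera_params(name): a dict with "mtx" (3x3 intrinsics, pixels), "k1" (the pictures are not rectified: a ray, as slopes to the right and down, at radius r is drawn at 1 + k1 r^2 times it, then the intrinsics apply), "R" (3x3) and "t" (3): a world point X has camera coordinates R X + t; the wrist camera has in their place "T_tool_cam" (4x4, takes a point from camera to tool coordinates, whose origin is the TCP and whose axes are the flange's). Camera axes: x right, y down, z forward; pixel columns grow to the right and rows downward; lengths in mm; the calibration is good to about 2 mm. A picture is of the moment at which its call begins: read the wrist's pose just before it. camera_params takes no time and is no camera call.
A pose or a line that the arm cannot do raises ctrl.MotionError and nothing moves.
- ctrl.finish_job(): hands the job in; it is judged then, once.
The state is a dict: "t": time; "q": joint angles; "qvel": joint speeds; "tau": joint torques, N m; "eef_pos": TCP position; "eef_rot": TCP orientation; "force": force on the tool from outside, world axes, zero at the start; "wrist_torque": the same for the moment, N m; "grip_width": finger opening in mm; "grasp_force": force on a finger pad.
Only numpy, scipy, OpenCV 4.12 (cv2) and the standard library are available. Lean on these libraries where they do the work, as an engineer would, in place of code of your own. Each camera call takes 0.05 s, during which the arm holds its last target. There are 200 camera calls.

## Working session

There is one attempt and no reset: what is moved stays moved. The work goes in short steps, each a Python script; the robot and the scene stay as the last script left them, time stands still between calls to the robot, and variables do not carry over. Pictures are saved under pics/ and viewed, at most 10 in all, crops included, and the job is handed in when it is done.

```bash
ls; mkdir -p pics; python3 - <<'E'
from plant import ctrl,sensors,optics
import cv2,numpy as np
for n in("top","side"):
    p,d=optics.grab_frame(n); cv2.imwrite(f"pics/{n}0.png",p[:,:,::-1]); np.savez(f"pics/{n}0.npz",p=p,d=d)
    c=optics.camera_params(n); print(n,c, (d==0).mean())
print(optics.camera_params("wrist"))
E
```

```text
pics
top {'mtx': array([[447.43409131,   0.        , 255.46717897],
       [  0.        , 447.43409131, 191.40610226],
       [  0.        ,   0.        ,   1.        ]]), 'k1': -0.17389979602614017, 'R': array([[-1.42024558e-04, -9.99993203e-01, -3.68420701e-03],
       [-9.95755294e-01,  4.80515439e-04, -9.20389289e-02],
       [ 9.20400736e-02,  3.65549685e-03, -9.95748594e-01]]), 't': array([ -19.80246257,  568.05065339, 1192.52425705])} 0.0037841796875
side {'mtx': array([[384.43170873,   0.        , 248.97337794],
       [  0.        , 384.43170873, 188.12539893],
       [  0.        ,   0.        ,   1.        ]]), 'k1': -0.00394947116792801, 'R': array([[ 0.92885023, -0.37035335, -0.00869742],
       [-0.2396269 , -0.58275105, -0.77651797],
       [ 0.2825176 ,  0.72335303, -0.63003508]]), 't': array([-555.02175304,  179.64785634,  889.25096096])} 0.004018147786458333
{'mtx': array([[306.48040985,   0.        , 257.48790908],
       [  0.        , 306.48040985, 191.68066816],
       [  0.        ,   0.        ,   1.        ]]), 'k1': -0.04887092635326878, 'T_tool_cam': array([[ 4.08453476e-04, -9.65174485e-01, -2.61606665e-01,
         6.48611752e+01],
       [ 9.99999815e-01,  5.12190373e-04, -3.28354322e-04,
         2.81657419e-01],
       [ 4.50911629e-04, -2.61606482e-01,  9.65174515e-01,
        -1.24207573e+02],
       [ 0.00000000e+00,  0.00000000e+00,  0.00000000e+00,
         1.00000000e+00]])}
```

View pics/top0.png

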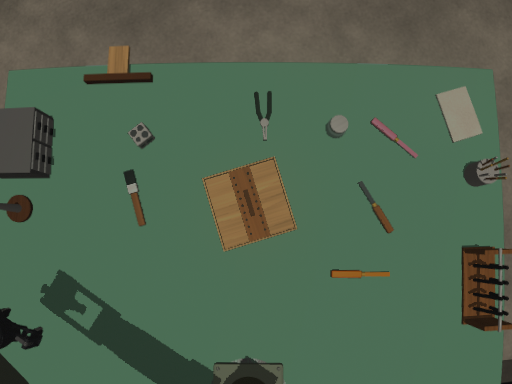

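View pics/side0.png

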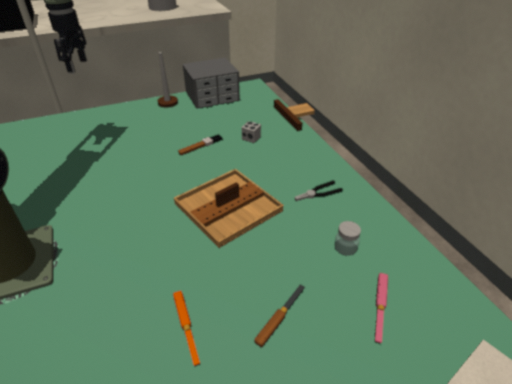

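The top view shows the tray at (250,204) with its strip running (238,168)–(265,238). The brush is at (134,198) with its bristles up. The file has a brown handle and dark blade, with the handle at (383,219) and the tip at (361,183). The orange and pink items are look-alikes. The side view agrees.

```bash
cat > h.py <<'E'
import cv2,numpy as np
from plant import ctrl,sensors,optics
def cast(px,z,c,R=None,t=None):
    """pixels -> world points on plane z"""
    R=c["R"] if R is None else R; t=c["t"] if t is None else t
    px=np.asarray(px,float).reshape(-1,1,2)
    n=cv2.undistortPoints(px,c["mtx"],np.array([c["k1"],0,0,0.]))[:,0]
    d=np.c_[n,np.ones(len(n))]@R; o=-R.T@t
    return o+d*((z-o[2])/d[:,2])[:,None]
def wristRt(s,c):
    T=np.eye(4);T[:3,:3]=s["eef_rot"];T[:3,3]=s["eef_pos"]
    M=np.linalg.inv(T@c["T_tool_cam"]); return M[:3,:3],M[:3,3]
def notgreen(p,roi):
    """largest blob in roi that is not green bench; roi=x0,y0,x1,y1"""
    hsv=cv2.cvtColor(p,cv2.COLOR_RGB2HSV); h,s,v=cv2.split(hsv)
    m=(~((h>55)&(h<95)&(s>70))).astype(np.uint8)
    return biggest(m,roi)
def biggest(m,roi):
    k=np.zeros_like(m);x0,y0,x1,y1=roi;k[y0:y1,x0:x1]=m[y0:y1,x0:x1]
    n,l,st,_=cv2.connectedComponentsWithStats(k); return l==1+np.argmax(st[1:,4])
def wood(p,roi):
    q=p.astype(int); return biggest(((q[...,0]>q[...,1]+12)).astype(np.uint8),roi)
def axis(P):
    c=P.mean(0);u=np.linalg.svd(P-c)[2][0];a=(P-c)@u
    return c,u,a.min(),a.max()
def px(m): return np.argwhere(m)[:,::-1]
def Rdown(a):
    """tool down, closing line (tool y) at world angle a"""
    y=np.array([np.cos(a),np.sin(a),0]);z=np.array([0,0,-1.]);return np.c_[np.cross(y,z),y,z]
E
python3 - <<'E'
from h import *
p=np.load("pics/top0.npz")["p"];c=optics.camera_params("top")
for n,roi,z in(("brush",(110,160,160,235),12),("file",(352,175,400,240),10)):
    for f in(notgreen,wood):
        m=f(p,roi);P=cast(px(m),z,c)[:,:2];q,u,a,b=axis(P)
        print(n,f.__name__,m.sum(),q.round(1),(q+a*u).round(1),(q+b*u).round(1),"len",round(b-a,1),"ang",np.arctan2(u[1],u[0]).round(3))
m=notgreen(p,(195,150,305,258))
P=cast(px(m),22,c)[:,:2].astype(np.float32);r=cv2.minAreaRect(P);print("tray",r,cv2.boxPoints(r).round(1))
q=cast([[250,203]],58,c);print(q)
E
```

```text
brush notgreen 538 [554.5 318. ] [629.8 339.5] [473.5 294.9] len 162.5 ang -2.864
brush wood 219 [521. 308.] [566.2 321.4] [476.7 294.9] len 93.3 ang -2.853
file notgreen 423 [ 518.5 -358.7] [ 598.1 -309.7] [ 455.3 -397.6] len 167.7 ang -2.59
file wood 211 [ 495.6 -372.4] [ 536.9 -347.1] [ 457.  -396.1] len 93.7 ang -2.592
tray ((534.5806274414062, -14.928359985351562), (226.30770874023438, 235.5607147216797), 17.038076400756836) [[ 391.9   64.5]
 [ 460.9 -160.7]
 [ 677.3  -94.4]
 [ 608.3  130.8]]
[[534.2953651   -5.62364801  58.        ]]
```

```bash
cat >> h.py <<'E'
def Rbest(pos,a):
    """of the two equal half turns, the one with the last joint nearest 0"""
    o=[(abs(q[5]),i) for i in(0,1) if (q:=ctrl.solve_ik(pos,Rdown(a+i*np.pi))) is not None]
    return Rdown(a+min(o)[1]*np.pi)
E
python3 - <<'E'
from h import *
print(sensors.read_state()["t"])
c=optics.camera_params("wrist")
for n,pos,a in(("brush",[546,316,220],.278+np.pi/2),("tray",[535,-8,290],.297+np.pi/2)):
    R=Rbest(pos,a);ctrl.move_ptp(pos,R);s=sensors.read_state();p,d=optics.grab_frame("wrist")
    Rc,t=wristRt(s,c);np.savez(f"pics/w{n}.npz",p=p,d=d,R=Rc,t=t);cv2.imwrite(f"pics/w{n}.png",p[:,:,::-1]);print(n,s["t"],s["q"],s["eef_pos"])
E
python3 -c "
import cv2,numpy as np;cv2.imwrite('pics/w2.png',np.hstack([cv2.resize(cv2.imread(f'pics/w{n}.png'),(400,300)) for n in('brush','tray')]))"
```

```text
0.1
brush 1.475 [ 3.88697387e-01  3.46762337e-01  1.42796952e+00  5.23968170e-04
  1.36713479e+00 -1.46067367e+00] [545.41196413 316.67761657 219.98613148]
tray 3.7083 [-1.76082446e-01  9.21351311e-02  1.58892793e+00  1.49948112e-04
  1.46055223e+00  1.09672200e+00] [535.00873425  -7.59268557 289.96394566]
```

View pics/w2.png

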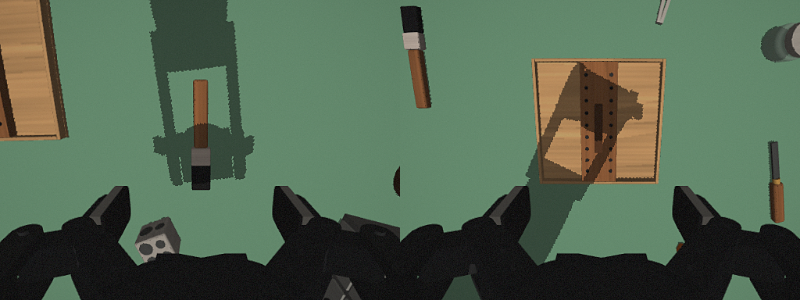

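Left: the brush handle end is at about (201,80) and the bristles at (201,190) in half-scale pixels. Right: the tray is square in view with corners (532,60), (665,60), (660,183), (543,183). The file is at right, (773,142)–(778,222).

```bash
python3 - <<'E'
from h import *
c=optics.camera_params("wrist")
W={n:np.load(f"pics/w{n}.npz") for n in("brush","tray")}
def tool(w,roi,z,lt,lh,name):
    for f in(notgreen,wood):
        P=cast(px(f(w["p"],roi)),z,c,w["R"],w["t"])[:,:2];q,u,a,b=axis(P)
        if u[0]<0:u,a,b=-u,-b,-a
        print(name,f.__name__,"ends",(q+a*u).round(1),(q+b*u).round(1),"len",round(b-a,1),"ang",np.arctan2(u[1],u[0]).round(3),"org",(q+(a+lt)*u).round(1),(q+(b-lh)*u).round(1) if f is notgreen else"")
tool(W["brush"],(235,90,285,248),13,75,86,"brush")
tool(W["tray"],(470,170,508,290),10,71.5,93.5,"file")
w=W["tray"]
for f in(notgreen,wood):
    P=cast(px(f(w["p"],(155,60,345,245))),22,c,w["R"],w["t"])[:,:2].astype(np.float32);r=cv2.minAreaRect(P);print("tray",f.__name__,r)
# depth-based: points above 15 mm
d=w["d"];yy,xx=np.mgrid[60:245,155:345];pp=np.c_[xx.ravel(),yy.ravel()].astype(float)
n=cv2.undistortPoints(pp[:,None],c["mtx"],np.array([c["k1"],0,0,0.]))[:,0]
X=(np.c_[n,np.ones(len(n))]*d[60:245,155:345].reshape(-1,1)-w["t"])@w["R"]
hi=X[(X[:,2]>14)&(X[:,2]<35)][:,:2].astype(np.float32);print("tray depth",cv2.minAreaRect(hi),hi.shape)
g=X[(X[:,2]>45)&(X[:,2]<80)];print("grip",cv2.minAreaRect(g[:,:2].astype(np.float32)),len(g),g[:,2].max())
E
```

```text
brush notgreen ends [464.2 295.1] [633.8 344.3] len 176.6 ang 0.282 org [536.2 316. ] [551.2 320.3]
brush wood ends [476.5 295.9] [566.5 322. ] len 93.7 ang 0.283 org [548.5 316.8] 
file notgreen ends [ 441.8 -413.5] [ 617.5 -309.9] len 203.9 ang 0.533 org [ 503.4 -377.2] [ 536.9 -357.4]
file wood ends [ 453.6 -399.7] [ 535.2 -346.4] len 97.5 ang 0.578 org [ 513.4 -360.6] 
tray notgreen ((530.8507690429688, 12.485076904296875), (240.2975616455078, 244.41876220703125), 16.69782066345215)
tray wood ((535.2545776367188, -2.9760894775390625), (207.49916076660156, 209.5764617919922), 17.065074920654297)
tray depth ((534.8761596679688, -3.000946044921875), (210.73342895507812, 211.22703552246094), 17.118043899536133) (9707, 2)
grip ((535.0384521484375, -2.778829574584961), (70.17039489746094, 10.615696907043457), 17.10968780517578) 617 68.55955509431367
```

```bash
cat >> h.py <<'E'
TRAY=np.array([535.,-3.]);TA=.298
def T(x,y):
    c,s=np.cos(TA),np.sin(TA);return TRAY+np.array([c*x-s*y,s*x+c*y])
def st(m):
    s=sensors.read_state();print(m,round(s["t"],2),s["eef_pos"].round(1),"F",np.round(s["force"],1),"w",round(s["grip_width"],1),"gf",np.round(s["grasp_force"],1))
def pick(xy,a):
    R=Rbest([*xy,130],a+np.pi/2);ctrl.move_ptp([*xy,130],R);ctrl.gripper_to(46,30)
    print(ctrl.move_l([*xy,24],vel=120,threshold=6));st("down")
    ctrl.gripper_to(5,30);st("grip");ctrl.move_l([*xy,130],vel=150);st("up")
E
python3 - <<'E'
from h import *
pick([547,316.3],.281)
c=optics.camera_params("side")
p,d=optics.grab_frame("side");cv2.imwrite("pics/s1.png",cv2.resize(p[30:230,100:330,::-1],None,fx=2,fy=2))
E
```

```text
False
down 7.46 [547.9 316.7  25. ] F [-0.3  1.  -0.3] w 46.0 gf 0.0
grip 7.81 [548.  316.7  25.3] F [-1.1 -0.5  4.3] w 18.9 gf 30.1
up 8.67 [546.  315.8 128.7] F [ 0.3  0.1 -0.8] w 18.6 gf 29.7
```

View pics/s1.png

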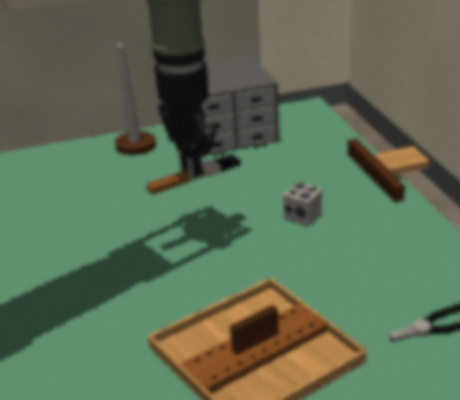

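The brush (190,178) is held level near its middle. Next I place it in the +y compartment, then pick up the file.

```bash
cat >> h.py <<'E'
def place(xy):
    R=Rbest([*xy,130],TA+np.pi/2);ctrl.move_ptp([*xy,130],R)
    ctrl.move_l([*xy,45],vel=120);print(ctrl.move_l([*xy,31],vel=30,threshold=3));st("set")
    ctrl.gripper_to(31);st("open");ctrl.move_l([*xy,130],vel=120)
E
python3 - <<'E'
from h import *
place(T(-4,65))
p,d=optics.grab_frame("side");cv2.imwrite("pics/s2.png",cv2.resize(p[150:250,150:300,::-1],None,fx=4,fy=4))
pos=[*[517,-360],220];ctrl.move_ptp(pos,Rbest(pos,.55+np.pi/2));ctrl.hold(.2)
c=optics.camera_params("wrist");s=sensors.read_state();p,d=optics.grab_frame("wrist");R,t=wristRt(s,c)
m=wood(p,(215,70,305,250));P=cast(px(m),13,c,R,t)[:,:2];q,u,a,b=axis(P);u,a,b=(-u,-b,-a) if u[0]<0 else(u,a,b)
print(m.sum(),b-a,np.arctan2(u[1],u[0]),q+(a+71.5)*u,q);st("")
cv2.imwrite("pics/wf.png",p[:,:,::-1])
E
python3 -c "
import cv2,numpy as np;cv2.imwrite('pics/w3.png',np.hstack([cv2.resize(cv2.imread(f'pics/{n}.png'),(400,300)) for n in('s2','wf')]))"
```

```text
True
set 12.34 [511.9  58.   31.3] F [-0.2 -0.2  4. ] w 18.7 gf 30.2
open 12.62 [510.8  58.   30.3] F [ 0.3 -0.5  0.2] w 31.5 gf 0.0
1341 92.91647965754235 0.5457462957042925 [ 519.50921568 -359.57275557] [ 498.29010259 -372.45843839]
 15.47 [ 517.4 -359.   219.8] F [-0.8  0.3  0.6] w 30.9 gf 0.0
```

View pics/w3.png

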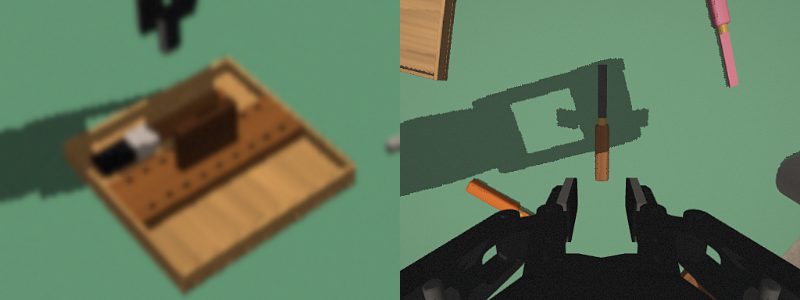

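The brush lies in the +y compartment with its bristles toward −x, since the wrist took the half turn. The file is centred under the gripper, (602,65)–(602,180). When I place it I'll account for the half turn.

```bash
python3 - <<'E'
from h import *
a=.548;pick([518.5,-359.7],a)
xf=sensors.read_state()["eef_rot"][:,0]@[np.cos(a),np.sin(a),0]
Rp=Rbest([*T(0,-65),130],TA+np.pi/2);sg=np.sign(xf*(Rp[:,0]@[np.cos(TA),np.sin(TA),0]));print("sign",sg)
place(T(-9*sg,-65))
pos=[*TRAY,230];ctrl.move_ptp(pos,Rbest(pos,TA+np.pi/2));ctrl.hold(.3)
c=optics.camera_params("wrist");s=sensors.read_state();p,d=optics.grab_frame("wrist");R,t=wristRt(s,c)
cv2.imwrite("pics/w4.png",p[:,:,::-1]);np.savez("pics/w4.npz",p=p,d=d,R=R,t=t);st("")
yy,xx=np.mgrid[0:384,0:512];pp=np.c_[xx.ravel(),yy.ravel()].astype(float)
n=cv2.undistortPoints(pp[:,None],c["mtx"],np.array([c["k1"],0,0,0.]))[:,0]
X=(np.c_[n,np.ones(len(n))]*d.reshape(-1,1)-t)@R
g=X[(X[:,2]>50)&(X[:,2]<75)&(np.linalg.norm(X[:,:2]-TRAY,axis=1)<60)];print("grip",cv2.minAreaRect(g[:,:2].astype(np.float32)),g[:,2].max())
ex=np.array([np.cos(TA),np.sin(TA)]);L=(X[:,:2]-TRAY)@np.c_[ex,[-ex[1],ex[0]]]
for nm,y in(("brush",65),("file",-65)):
    k=(abs(L[:,1]-y)<33)&(abs(L[:,0])<98)&(X[:,2]>11)&(X[:,2]<30);Q=L[k];z=X[k,2]
    r=cv2.minAreaRect(Q.astype(np.float32));print(nm,r,"z by x",[(b,np.median(z[abs(Q[:,0]-b)<10]).round(1)) for b in range(-80,81,40) if (abs(Q[:,0]-b)<10).any()])
E
```

```text
False
down 17.25 [ 519.2 -360.3   24.9] F [0.1 0.3 0. ] w 45.8 gf 0.0
grip 17.6 [ 519.3 -360.4   25.3] F [ 0.2 -0.4  3.2] w 19.1 gf 30.0
up 18.46 [ 517.7 -359.   128.7] F [-0.4 -0.1 -1.4] w 19.0 gf 29.4
sign 1.0
True
set 20.93 [545.4 -67.7  31.3] F [-0.9 -0.2  5.4] w 18.9 gf 30.0
open 21.2 [544.1 -67.3  30.1] F [ 0.3 -0.3 -0.2] w 30.7 gf 0.0
 23.08 [534.4  -3.5 228.7] F [-0.4  0.2  0.1] w 31.0 gf 0.0
grip ((537.2637329101562, -2.71707820892334), (70.36161041259766, 11.458416938781738), 17.098207473754883) 68.48544598311395
brush ((-13.0128173828125, 65.03260803222656), (169.94442749023438, 65.68355560302734), 0.026646671816706657) z by x [(-80, np.float64(18.4)), (-40, np.float64(21.0)), (0, np.float64(20.0)), (40, np.float64(20.0)), (80, np.float64(19.8))]
file ((-6.927986145019531, -65.01544189453125), (65.83655548095703, 182.1381378173828), 89.99668884277344) z by x [(-80, np.float64(22.0)), (-40, np.float64(21.9)), (0, np.float64(21.4)), (40, np.float64(16.2)), (80, np.float64(16.3))]
```

View pics/w4.png

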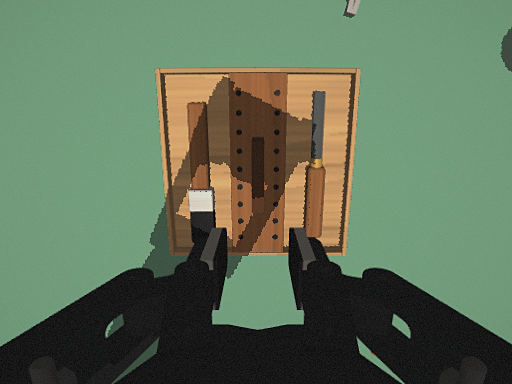

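Both tools lie flat in their compartments: brush at (200,170) with its top 20 mm up, file at (318,165) with the handle top 22 mm and the blade 16 mm up. Now the lift.

```bash
python3 - <<'E'
from h import *
xy=[535.8,-3.];R=sensors.read_state()["eef_rot"];R=Rbest([*xy,230],TA+np.pi/2)
ctrl.gripper_to(46,45);ctrl.move_l([*xy,130],rot=R,vel=120);print(ctrl.move_l([*xy,52],vel=70,threshold=6));st("down")
ctrl.gripper_to(3,45);ctrl.hold(.4);st("grip")
ctrl.move_l([*xy,72],vel=25);ctrl.hold(.3);st("part")
ctrl.move_l([*xy,182],vel=50);ctrl.hold(1.5);st("up")
p,d=optics.grab_frame("side");cv2.imwrite("pics/s5.png",cv2.resize(p[70:270,120:350,::-1],None,fx=2.5,fy=2.5))
E
```

```text
False
down 25.63 [536.4  -3.1  52.6] F [ 0.1 -0.3 -0.5] w 46.1 gf 0.0
grip 26.43 [536.1  -2.8  52.5] F [-1.1  2.4  4.9] w 11.5 gf 45.3
part 27.68 [535.7  -3.   71.9] F [-0.5  0.7 -4.7] w 11.3 gf 43.9
up 31.53 [535.8  -3.  182. ] F [ 0.5  0.6 -3.8] w 11.5 gf 43.9
```

View pics/s5.png

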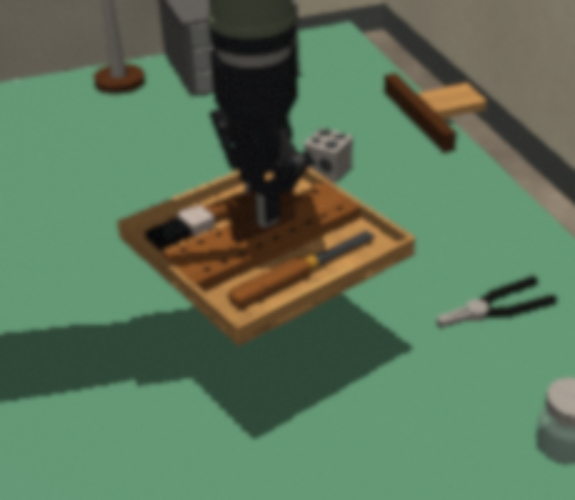

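The tray is held clear of the bench with both tools in it: file at (300,270), brush at (185,225). I'll check the tilt from depth, then hand in.

```bash
python3 - <<'E'
from h import *
c=optics.camera_params("side");p,d=optics.grab_frame("side")
yy,xx=np.mgrid[70:270,120:350];pp=np.c_[xx.ravel(),yy.ravel()].astype(float)
n=cv2.undistortPoints(pp[:,None],c["mtx"],np.array([c["k1"],0,0,0.]))[:,0]
X=(np.c_[n,np.ones(len(n))]*d[70:270,120:350].reshape(-1,1)-c["t"])@c["R"]
ex=np.array([np.cos(TA),np.sin(TA)]);L=(X[:,:2]-TRAY)@np.c_[ex,[-ex[1],ex[0]]]
k=(abs(L[:,0])<100)&(abs(L[:,1])<28)&(abs(L[:,1])>10)&(X[:,2]>135)&(X[:,2]<170) # strip top
k2=(abs(L[:,0])<110)&(L[:,1]<-101)&(L[:,1]>-104)&(X[:,2]>100)&(X[:,2]<190)
k|=k2&(X[:,2]>140)
A=np.c_[L[k],np.ones(k.sum())];s=np.linalg.lstsq(A,X[k,2],rcond=None)[0]
r=X[k,2]-A@s;g=abs(r)<3;s=np.linalg.lstsq(A[g],X[k,2][g],rcond=None)[0];print("slopes x,y, z0",s,g.sum())
if np.hypot(*s[:2])<.07 and s[2]>140: print(ctrl.finish_job())
E
```

```text
slopes x,y, z0 [-1.94744172e-03  3.58755084e-02  1.53052162e+02] 619
the job is handed in; nothing more can be done
None
```

The job is handed in at about 33 s of the 67 s allowed: the brush and file lie flat, one in each side compartment, and the tray is held by its grip about 13 cm above the bench with a measured tilt of about 0.04 rad; I have not seen the judge's verdict.

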